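# Start up the vial station's control modules

### The job

Start up the control unit in front of you in this order, with the fingertips: tip the rocker switch over by pushing its raised end fully down, then press the long bar key fully down, then press the square key fully down. Leave the round button up, only press: do not lift any module out of its tray, and do not disturb the two jars and the vial standing in front of it.

Things in the scene. Friction and masses are not known exactly. Their poses are not given: they have to be found in the camera images.
- tray: Aluminium docking tray screwed to the worktop, 112 x 270 x 22 mm (x, y, z), with four open pockets side by side along its y at y = -99, -33, 33 and 99 mm. Origin at the centre of its underside on the worktop. Its x points away from the robot (turned by up to 0.3 rad), z up.
- rocker_module: Loose control module in one of the tray's four pockets (which pocket varies): white plastic box 100 x 60 x 60 mm (along its x, y, z), 0.35 to 0.7 kg, graspable but not to be lifted. Origin at the centre of its underside; x and z parallel to the tray's. On its top it carries the rocker switch.
- bar_module: Loose control module in one of the tray's four pockets (which pocket varies): white plastic box 100 x 60 x 60 mm (along its x, y, z), 0.35 to 0.7 kg, graspable but not to be lifted. Origin at the centre of its underside; x and z parallel to the tray's. On its top it carries the long bar key.
- square_module: Loose control module in one of the tray's four pockets (which pocket varies): white plastic box 100 x 60 x 60 mm (along its x, y, z), 0.35 to 0.7 kg, graspable but not to be lifted. Origin at the centre of its underside; x and z parallel to the tray's. On its top it carries the square key.
- round_module: Loose control module in one of the tray's four pockets (which pocket varies): white plastic box 100 x 60 x 60 mm (along its x, y, z), 0.35 to 0.7 kg, graspable but not to be lifted. Origin at the centre of its underside; x and z parallel to the tray's. On its top it carries the round button, which must stay up.
- rocker_pivot (a point): Middle of the rocker's upper face, on its pivot line, 72 mm above the module's underside; does not move with the rocker. The rocker is 64 mm long along the module's x and 30 mm wide, bent to a shallow V along the pivot; each half is 32 mm long.
- rocker_raised (a point): Point on the upper face of the rocker's near (module -x) half, 24 mm from the pivot line, where to push it; moves with the rocker. Off, this half slopes up by 0.28 rad and the point lies 6.6 mm above the pivot; on, this half lies level and the point is level with the pivot.
- rocker (a joint): Rocker switch, rad: 0 = off (near half raised, far half level), 0.28 = fully on at its stop (near half level, far half raised). It has no spring: friction of 0.06 N m (about 2.5 N at rocker_raised) holds it where it is left.
- bar_key (a joint): Depth of the bar key, m: 0 = up, 0.008 = fully down at its stop; starts between 0 and 0.001.
- bar_key_top (a point): Centre of the upper face of the long bar key: 64 mm long along the module's x, 18 mm wide. Black, stands 14 mm proud of the module's top (74 mm above the module's underside, about 79 mm above the worktop) until pressed, travels 8 mm straight down to its stop and is then still 6 mm proud (the bezel round it is 0.5 mm high). About 3 N moves it at any depth; it has no spring and stays where it is left.
- square_key (a joint): Depth of the square key, m: 0 = up, 0.008 = fully down at its stop; starts between 0 and 0.001.
- square_key_top (a point): Centre of the upper face of the square key, 30 x 30 mm. Black, stands 14 mm proud of the module's top (74 mm above the module's underside, about 79 mm above the worktop) until pressed, travels 8 mm straight down to its stop and is then still 6 mm proud (the bezel round it is 0.5 mm high). About 3 N moves it at any depth; it has no spring and stays where it is left.
- round_button (a joint): Depth of the round button, m: 0 = up, 0.008 = fully down; starts between 0 and 0.001. Must not be pressed.
- round_button_top (a point): Centre of the upper face of the round button, 34 mm in diameter. Stands and moves like the keys.
- septa_jar: Loose white jar, 48 mm in diameter, 60 mm tall, standing in front of the tray (robot side). Origin at the centre of its underside, z up. Bystander.
- ferrule_jar: Loose small jar with a black cap, 34 mm in diameter, 42 mm tall, standing in front of the tray. Origin at the centre of its underside, z up. Bystander.
- vial: Loose sample vial, 23 mm in diameter, 75 mm tall, standing in front of the tray. Origin at the centre of its underside, z up. Bystander.
There are look-alikes about, which are no part of the job. Leave any pink look-alike of the rocker_module alone.

How it is judged:
By the outcome, as a careful person would: the job done as asked, in the order asked, and still so for the second after the job is handed in, with the robot touching nothing.
It also fails if it takes over 38 s, if anything falls off the work surface, if the arm or the gripper's body presses on something with over 40 N, if the wrist force passes 120 N, or if a joint passes its speed limit or range.

### The arm

A 7-joint arm with a two-finger parallel gripper is mounted at the origin on the work surface; the furniture and walls round the work are solid. World frame = base frame: x ahead of the robot, y to its left, z up, the work surface at z = 0. Lengths are in m, angles in rad, forces in N, time in s.
With the tool pointing down it reaches from about 0.35 to 0.775 m from the base axis. Payload 3.1 kg.
Tool frame: the origin (TCP) lies at the very end of the fingers, on their centre line; the grasp point (between the pads) lies 19 mm behind it; z points along the fingers, y is the line along which they close (so a half turn about z gives the same grasp; the last joint's range is limited). The gripper opens to 85 mm and grips with 20 to 120 N. Pads are 22 mm wide; open, the fingers measure 114 mm over their backs; the gripper's body (76 mm by 85 mm) begins 54 mm behind the grasp point. The pads swing forward as they close: fully open they stand 13 mm farther back than shut.
Start: joints at [1.237, 0.311, 0.014, 1.512, -0.004, 1.319, -0.027], TCP at [0.158, -0.527, 0.231] pointing down, gripper open.
Joint ranges: [-2.7, 2.7], [-0.3, 1.91], [-1.27, 1.3], [0.12, 2.57], [-1.44, 4.58], [0.2, 2.03], [-3.05, 3.05]. Speed limits (rad/s): [2.79, 2.79, 3.14, 3.14, 3.14, 3.14, 3.14].

### API

Orientations are given as [roll, pitch, yaw] about the fixed x, y, z axes, in that order (R = Rz(yaw) Ry(pitch) Rx(roll)).
In Python, from workcell import telemetry, snapshot, ctrl gives the robot as it stands. The module is installed in compiled form; this text tells all that it offers.
- The arm moves only by the tool carry_out, never from a script. Its argument "targets" is a list of rows, each a list of 7 numbers: the shift along the tool's x, y, z in mm, then the turn, a rotation vector about the tool's x, y, z in rad, then the opening, from 0 (shut) to 1 (fully open). A call has 1 to 5 rows; each row is the pose to reach, as a shift and turn from the pose commanded when the call began, along the tool's axes at that moment; what a row does not reach only later rows make up. A row lasts 1/10 s, in which the tool goes at most 50 mm and 8.59 degrees, less where a joint would pass 70% of its speed; a pose out of reach is approached as far as the arm can. A call with a gripper value outside its range is refused whole. The fingers move at their own pace and stop on an object; the grip force is fixed at half the most. Time passes only in rows, so rows that repeat a pose let the fingers close. It gives the time, the measured TCP pose, the force, the opening and the grip force at its end, in the units of the state.
- telemetry.get_obs(): the state, without advancing time (a new reading comes with each control period).
- snapshot(name): name is "scene" or "side" or "wrist"; returns a dict with "img" (480x640x3 uint8, blue, green, red), "camera_matrix" (3x3 intrinsics, pixels), "R" (3x3) and "t" (3): a world point X has camera coordinates R X + t; the wrist camera has in their place "tool_from_camera" (4x4, takes a point from camera to tool coordinates, whose origin is the TCP and whose axes are the flange's). Camera axes: x right, y down, z forward; pixel columns grow to the right and rows downward; lengths in m; the calibration is good to about 2 mm. A picture is of the moment at which its call begins: read the wrist's pose just before it. There is no depth.
- ctrl.hand_in(): hands the job in; it is judged then, once.
The state is a dict: "time": time; "joints": joint angles; "dq": joint speeds; "effort": joint torques, N m; "position": TCP position; "orientation": TCP orientation; "force": force on the tool from outside, world axes, zero at the start; "wrist_torque": the same for the moment, N m; "gripper_width": finger opening in m; "grip_force": force on a finger pad.
Only numpy, scipy, OpenCV 4.12 (cv2) and the standard library are available. Lean on these libraries where they do the work, as an engineer would, in place of code of your own. Each camera call takes 0.05 s, during which the arm holds its last target. There are 200 camera calls.

## Working session

There is one attempt and no reset: what is moved stays moved. The work goes in short steps, Python scripts to look and compute and a tool call to move; the robot and the scene stay as the last step left them, time stands still between calls to the robot, and variables do not carry over. Pictures are saved under pics/ and viewed, at most 10 in all, crops included, and the job is handed in when it is done.

Besides the shell and the picture viewer there is one more tool, called after "Call:" as name(argument=value, ...) on one line, values as JSON. carry_out: Moves the arm, as the interface text tells. Its arguments: {"type":"object","properties":{"targets":{"type":"array","items":{"type":"array","items":{"type":"number"}}}},"required":["targets"]}

```bash
mkdir -p pics; python3 - <<'E'
from workcell import telemetry, snapshot, ctrl
import cv2,pickle
o=telemetry.get_obs(); print(o)
d={}
for n in ["scene","side","wrist"]:
    s=snapshot(n); d[n]=s; cv2.imwrite(f"pics/{n}0.png",s["img"])
pickle.dump(d,open("s0.pkl","wb"))
print(d["wrist"]["tool_from_camera"])
E
```

```text
{'time': 0.0, 'joints': array([ 1.23729156,  0.31171397,  0.0140275 ,  1.51304027, -0.00442459,
        1.31916482, -0.02717657]), 'dq': array([ 0.00092056, -0.00156258,  0.00043041,  0.00075356,  0.00153895,
       -0.00084599,  0.00175038]), 'effort': array([-4.60882547e-04, -3.79909515e+01,  1.45551707e-01, -2.30593675e+01,
        1.21261849e-02,  1.35753767e-02, -1.23094691e-05]), 'position': array([ 0.15802291, -0.52606983,  0.23023432]), 'orientation': array([-3.13929874e+00,  8.16235017e-05,  2.91865191e-01]), 'force': array([ 0.01590844,  0.88844904, -0.57828831]), 'wrist_torque': array([-0.07838717, -0.00647745,  0.02870445]), 'grip_force': 0.0, 'gripper_width': 0.08551565766573231}
[[-1.01988392e-03 -9.62368999e-01 -2.71744124e-01  6.80221021e-02]
 [ 9.99999156e-01 -1.20008900e-03  4.96957911e-04  9.57357781e-05]
 [-8.04374023e-04 -2.71743388e-01  9.62369411e-01 -1.44279958e-01]
 [ 0.00000000e+00  0.00000000e+00  0.00000000e+00  1.00000000e+00]]
```

View pics/scene0.png

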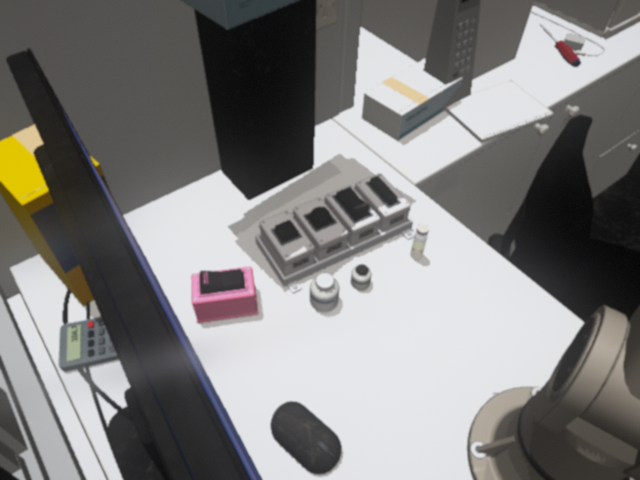

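View pics/side0.png

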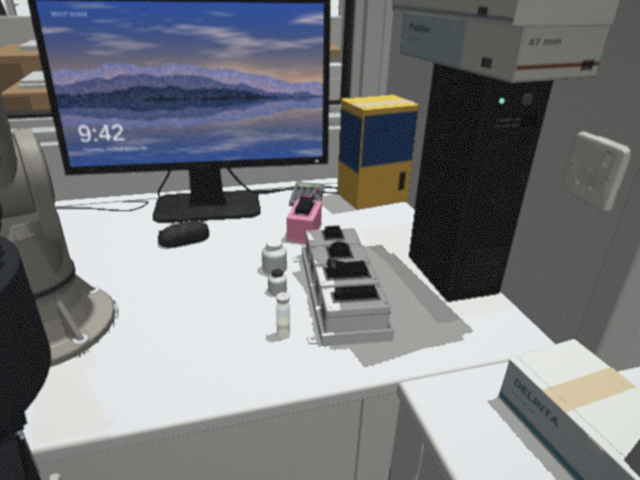

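The scene view shows four modules in the tray, at about (287,235), (320,217), (352,203) and (384,190). There is a pink look-alike at (222,292). The jars are at (323,290) and (361,275), and the vial is at (420,240). I'll enlarge to identify the keys.

```bash
python3 - <<'E'
import cv2,pickle,numpy as np
d=pickle.load(open("s0.pkl","rb"))
a=d["scene"]["img"][160:310,230:440]; b=d["side"]["img"][215:355,255:400]
A=cv2.resize(a,(800,571),interpolation=cv2.INTER_CUBIC); B=cv2.resize(b,(620,599),interpolation=cv2.INTER_CUBIC)
cv2.imwrite("pics/cs.png",A);cv2.imwrite("pics/cd.png",B)
for n in("scene","side"):
    s=d[n];print(n,s["camera_matrix"].tolist(),(-s["R"].T@s["t"]))
E
```

```text
scene [[518.1528053585286, 0.0, 315.7209930643275], [0.0, 518.1528053585286, 233.81756484582803], [0.0, 0.0, 1.0]] [0.01889438 0.38564369 0.73034367]
side [[468.4874648849838, 0.0, 311.6290293701618], [0.0, 468.4874648849838, 238.1529361318783], [0.0, 0.0, 1.0]] [ 0.25090949 -0.66927084  0.48460706]
```

View pics/cs.png

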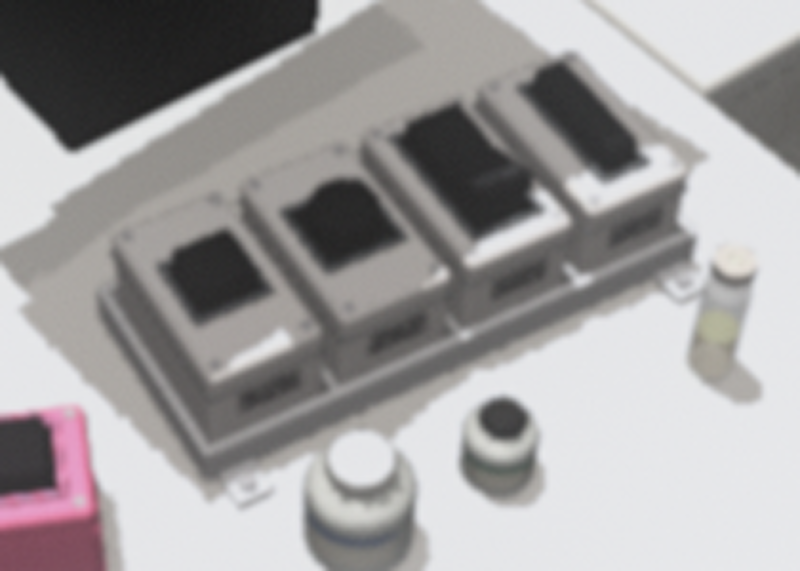

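View pics/cd.png

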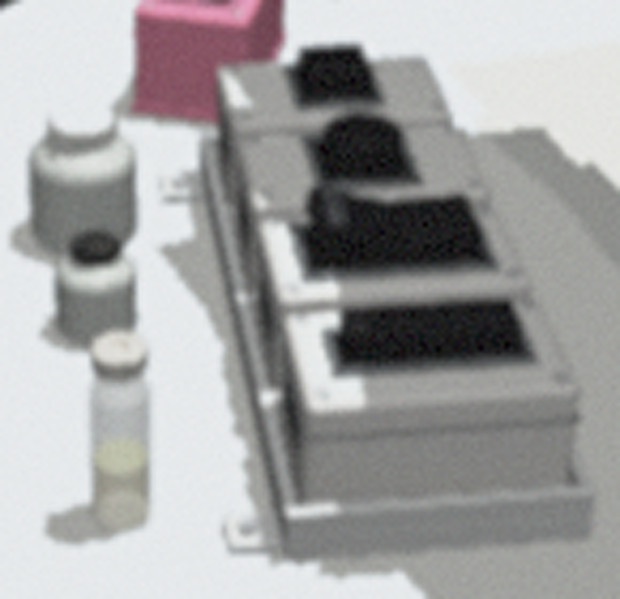

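Identification: square key (278,232), round button (320,218), rocker with its near end tipped up (352,202, visible notch), long bar (383,190). The pink rocker at (222,285) is the decoy. In +y to -y order that is square, round, rocker, bar, and both crops confirm it. Next I'll fit the poses.

```bash
cat > h.py <<'E'
import numpy as np
def W(p,q):  # tray xyyaw -> world
    c,s=np.cos(p[2]),np.sin(p[2]); q=np.atleast_2d(q)
    return np.c_[p[0]+c*q[:,0]-s*q[:,1],p[1]+s*q[:,0]+c*q[:,1],q[:,2]]
def P(s,X,R=None,t=None):
    R=s["R"] if R is None else R; t=s["t"] if t is None else t
    c=X@R.T+np.ravel(t); u=c@s["camera_matrix"].T; return u[:,:2]/u[:,2:]
E
python3 - <<'E'
from h import *; import pickle
from scipy.optimize import least_squares
d=pickle.load(open("s0.pkl","rb"))
sc=[(-56,135,22,205,455),(-56,-135,22,690,237),(56,135,22,103,292),(-50,129,65,210,383),(-50,69,65,320,330),(50,129,65,118,240),(50,69,65,225,200),(-50,63,65,340,325),(-50,3,65,450,278),(50,63,65,245,185),(-50,-3,65,462,263),(-50,-63,65,573,222),(50,-3,65,368,132),(-50,-69,65,582,212),(-50,-129,65,688,172),(50,-69,65,480,90),(50,-129,65,575,55)]
sd=[(-50,-129,65,308,410),(50,-129,65,578,392),(-56,-135,22,288,515),(56,-135,22,592,490),(-50,129,65,220,68),(50,129,65,437,58)]
sc=np.array(sc,float);sd=np.array(sd,float)
A=np.c_[230+sc[:,3]/3.81,160+sc[:,4]/3.807];B=np.c_[255+sd[:,3]/4.276,215+sd[:,4]/4.279]
f=lambda p:np.r_[P(d["scene"],W(p,sc[:,:3]/1e3))-A,P(d["side"],W(p,sd[:,:3]/1e3))-B]
r=least_squares(lambda p:f(p).ravel(),[.6,0,0],loss="soft_l1")
print(r.x);print(f(r.x).round(1).tolist())
for n,q in dict(rock=(-24,-33,83.6),bar=(0,-99,79),sq=(0,99,79),rnd=(0,33,79)).items(): print(n,W(r.x,np.array(q)/1e3).round(4))
E
```

```text
[ 0.48332067 -0.02159191 -0.13186218]
[[-0.2, 0.7], [3.4, -0.5], [-2.1, -1.4], [-0.8, -0.0], [2.7, -0.1], [-3.3, -2.8], [-0.4, -4.6], [0.6, -0.1], [2.4, -1.1], [-2.7, -1.9], [2.3, 1.6], [2.4, -0.3], [-2.6, -0.8], [2.9, 1.1], [3.0, -0.5], [-1.1, -2.0], [0.9, -3.5], [-2.0, -2.9], [1.3, -3.1], [-1.5, -1.6], [0.2, -1.0], [-1.4, -4.0], [-1.6, -3.9]]
rock [[ 0.4552 -0.0511  0.0836]]
bar [[ 0.4703 -0.1197  0.079 ]]
sq [[0.4963 0.0765 0.079 ]]
rnd [[0.4877 0.0111 0.079 ]]
```

```bash
cat >> h.py <<'E'
from scipy.spatial.transform import Rotation as Ro
def go(p,yaw):
    from workcell import telemetry
    o=telemetry.get_obs(); R=Ro.from_euler("xyz",o["orientation"]); T=Ro.from_euler("xyz",[np.pi,0,yaw])
    print("from",o["position"].round(4),o["orientation"].round(3),"t",round(o["time"],2))
    print("shift mm",(R.inv().apply(np.array(p)-o["position"])*1e3).round(1),"rotvec",(R.inv()*T).as_rotvec().round(4))
E
python3 -c "
from h import *
go([.48,0,.28],1.44)"
```

```text
from [ 0.1581 -0.5262  0.2305] [-3.14   0.     0.292] t 0.15
shift mm [ 459.7 -411.4  -48.8] rotvec [-1.7000e-03 -1.0000e-03 -1.1481e+00]
```

Call:
carry_out(targets=[[36,-32,-10,0,0,-0.09,0],[72,-64,-20,0,0,-0.18,0],[108,-96,-30,0,0,-0.27,0],[144,-128,-40,0,0,-0.37,0],[180,-160,-49,0,0,-0.46,0]])

```text
time: 0.65
position: [0.2852, -0.3198, 0.2806]
orientation: [3.141, 0.0, 0.756]
force: [0.7, -0.9, -0.2]
gripper_width: 0.0121
grip_force: 0.0
```

```bash
python3 -c "
from h import *
go([.48,0,.28],1.44)"
```

```text
from [ 0.2852 -0.3198  0.2806] [3.141 0.    0.756] t 0.65
shift mm [361.1 -99.3   0.5] rotvec [ 1.000e-04  3.000e-04 -6.845e-01]
```

Call:
carry_out(targets=[[46,-12,0,0,0,-0.09,0],[92,-25,0,0,0,-0.18,0],[138,-38,0,0,0,-0.27,0],[184,-50,0,0,0,-0.36,0],[230,-63,0,0,0,-0.45,0]])

```text
time: 1.15
position: [0.41, -0.117, 0.2803]
orientation: [3.141, 0.001, 1.205]
force: [1.5, 0.4, -0.5]
gripper_width: -0.0
grip_force: 0.0
```

```bash
python3 -c "
from h import *
go([.48,0,.28],1.44)"
```

```text
from [ 0.41   -0.117   0.2803] [3.141e+00 1.000e-03 1.205e+00] t 1.15
shift mm [134.3  23.5   0.2] rotvec [ 0.0004  0.0006 -0.2349]
```

Call:
carry_out(targets=[[45,8,0,0,0,-0.08,0],[90,16,0,0,0,-0.16,0],[134,23,0,0,0,-0.235,0],[134,23,0,0,0,-0.235,0]])

```text
time: 1.55
position: [0.4807, 0.0061, 0.2802]
orientation: [3.141, -0.006, 1.45]
force: [-1.1, -0.2, 0.0]
gripper_width: 0.0001
grip_force: 0.0
```

```bash
cat >> h.py <<'E'
def wcam(s,o):
    M=np.eye(4);M[:3,:3]=Ro.from_euler("xyz",o["orientation"]).as_matrix();M[:3,3]=o["position"]
    V=np.linalg.inv(M@s["tool_from_camera"]);return V[:3,:3],V[:3,3]
E
python3 - <<'E'
from h import *; import cv2,pickle
from workcell import telemetry,snapshot
o=telemetry.get_obs();s=snapshot("wrist");pickle.dump((o,s),open("w1.pkl","wb"))
print(o["position"],o["orientation"],o["time"],s["camera_matrix"][0,0])
im=s["img"].copy(); cv2.imwrite("pics/w1.png",cv2.resize(im,(800,600)))
R,t=wcam(s,o); p=[.4833,-.0216,-.1319]
for q in [(-50,129,65),(50,-129,65),(0,99,79),(0,33,79)]: print(q,P(s,W(p,np.array(q)/1e3),R,t)*1.25)
E
```

```text
[0.4806965  0.00610218 0.28015162] [ 3.1412764  -0.00618314  1.45036535] 1.55 378.0412391845873
(-50, 129, 65) [[344.77262755 119.0382591 ]]
(50, -129, 65) [[467.84782931 440.00603938]]
(0, 99, 79) [[414.4868112  163.25195163]]
(0, 33, 79) [[413.00757898 256.07086343]]
```

View pics/w1.png

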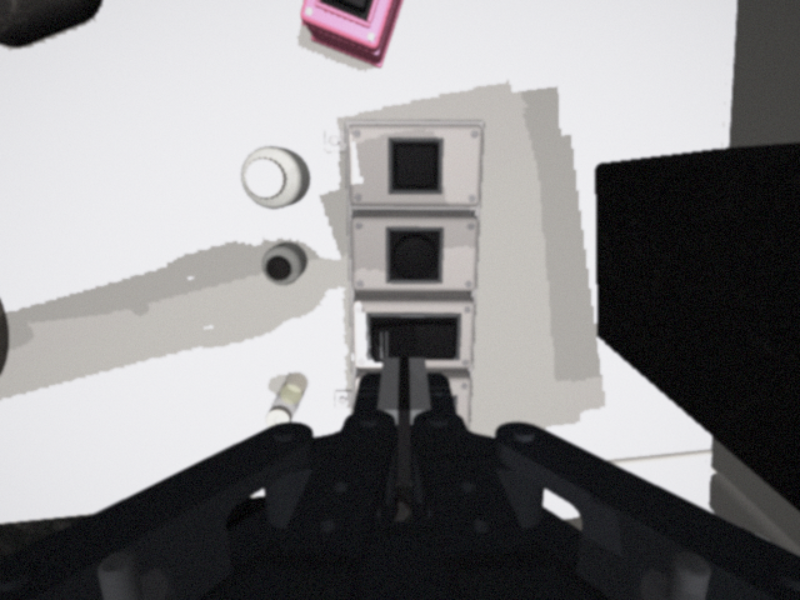

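The wrist view agrees with the fit to within about 2 mm: square key at (415,165), round button at (415,256), rocker at (413,338) with its raised end at (380,345). Next I move above the raised end.

```bash
python3 -c "
from h import *
go([.4552,-.0511,.11],1.439)"
```

```text
from [0.4797 0.0021 0.2799] [-3.141e+00 -2.000e-03  1.445e+00] t 1.6
shift mm [-56.2 -17.5 169.8] rotvec [-0.0009 -0.0023  0.0056]
```

Call:
carry_out(targets=[[-18,-6,45,0,0,0,0],[-36,-12,90,0,0,0,0],[-54,-18,130,0,0,0,0],[-54,-18,160,0,0,0,0],[-54,-18,170,0,0,0,0]])

```text
time: 2.1
position: [0.4505, -0.0552, 0.1071]
orientation: [-3.134, 0.001, 1.433]
force: [-0.1, -0.0, -0.3]
gripper_width: -0.0002
grip_force: 0.0
```

```bash
python3 - <<'E'
from h import *; import cv2,pickle
from workcell import snapshot,telemetry
s=snapshot("side");w=snapshot("wrist")
a=cv2.resize(s["img"][190:340,260:400],(560,600),interpolation=cv2.INTER_CUBIC)
cv2.imwrite("pics/r1.png",a)
cv2.imwrite("pics/w2.png",w["img"])
go([.4552,-.0511,.11],1.439)
print(telemetry.get_obs()["force"])
E
```

```text
from [ 0.453  -0.0537  0.1093] [-3.138  0.     1.436] t 2.2
shift mm [ 2.8  1.9 -0.7] rotvec [-0.0031  0.0001 -0.0034]
[-0.02789157 -0.16729119  1.00124106]
```

View pics/r1.png

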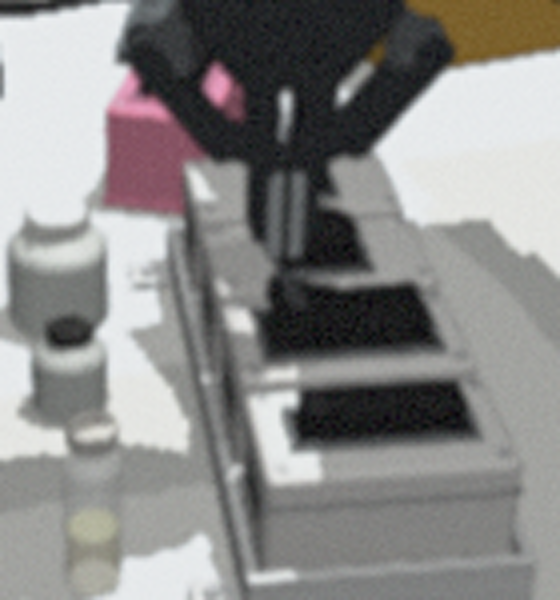

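The fingertips (288,260) stand just above the raised near end of the rocker (285,285). I'll press in stages and watch the force.

Call:
carry_out(targets=[[3,2,15,0,0,0,0],[3,2,22,0,0,0,0],[3,2,26,0,0,0,0],[3,2,29,0,0,0,0],[3,2,31,0,0,0,0]])

```text
time: 2.7
position: [0.457, -0.0503, 0.0799]
orientation: [3.141, 0.0, 1.437]
force: [-1.1, 0.9, 1.8]
gripper_width: -0.0001
grip_force: 1.0
```

Call:
carry_out(targets=[[0,0,1,0,0,0,0],[0,0,2,0,0,0,0],[0,0,3,0,0,0,0],[0,0,4,0,0,0,0],[0,0,4,0,0,0,0]])

```text
time: 3.2
position: [0.4569, -0.0502, 0.0768]
orientation: [3.141, 0.001, 1.437]
force: [-5.6, 0.8, 12.5]
gripper_width: -0.0001
grip_force: 6.6
```

Call:
carry_out(targets=[[0,0,1,0,0,0,0],[0,0,2,0,0,0,0],[0,0,3,0,0,0,0],[0,0,3,0,0,0,0]])

```text
time: 3.6
position: [0.457, -0.0502, 0.0764]
orientation: [3.141, 0.003, 1.437]
force: [-12.0, 0.3, 33.3]
gripper_width: 0.0004
grip_force: 16.2
```

The force climbs with no travel, so the rocker is at its stop. I lift straight up.

Call:
carry_out(targets=[[0,0,-5,0,0,0,0],[0,0,-20,0,0,0,0],[0,0,-40,0,0,0,0],[0,0,-40,0,0,0,0]])

```text
time: 4.0
position: [0.4592, -0.0507, 0.1145]
orientation: [3.135, 0.0, 1.437]
force: [0.4, -0.1, 0.2]
gripper_width: 0.0003
grip_force: 0.0
```

```bash
python3 - <<'E'
from h import *
from workcell import telemetry
go([.4703,-.1197,.11],1.439)
E
```

```text
from [ 0.4592 -0.0507  0.1145] [3.135 0.    1.437] t 4.0
shift mm [-66.9  20.2   4.6] rotvec [ 0.0062  0.0004 -0.0024]
```

Call:
carry_out(targets=[[-34,10,0,0,0,0,0],[-67,20,0,0,0,0,0],[-67,20,4,0,0,0,0],[-67,20,4,0,0,0,0]])

```text
time: 4.4
position: [0.4666, -0.1202, 0.1069]
orientation: [-3.139, -0.001, 1.434]
force: [-0.5, 0.6, -0.3]
gripper_width: 0.0
grip_force: 0.0
```

```bash
python3 - <<'E'
from h import *; import cv2,pickle
from workcell import snapshot,telemetry
s=snapshot("side");w=snapshot("scene")
a=cv2.resize(s["img"][190:340,260:400],(560,600),interpolation=cv2.INTER_CUBIC)[:, :]
b=cv2.resize(w["img"][150:290,240:430],(760,560),interpolation=cv2.INTER_CUBIC)
c=np.zeros((600,800,3),np.uint8); c[:448,:390]=cv2.resize(a,(390,448)); c[:330,395:795]=cv2.resize(b,(400,330)); 
cv2.imwrite("pics/r2.png",c)
go([.4703,-.1197,.11],1.439)
E
```

```text
from [ 0.467  -0.1182  0.1076] [-3.140e+00 -1.000e-03  1.438e+00] t 4.5
shift mm [-1.1  3.4 -2.4] rotvec [-0.0014 -0.001  -0.0008]
```

View pics/r2.png

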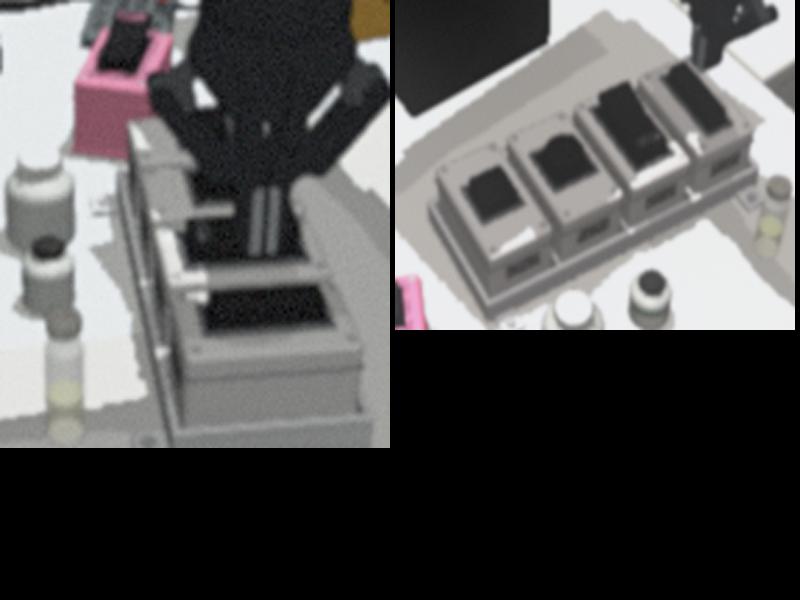

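The scene half shows the rocker's near half level and its far half raised (620,95). The fingertips appear at (700,60) in that half and (265,250) in the side half. I'll check both against projections of the TCP.

```bash
python3 - <<'E'
from h import *; import pickle
d=pickle.load(open("s0.pkl","rb"))
X=np.array([[.467,-.1182,.1076],[.4703,-.1197,.079]])
u=P(d["side"],X);print((u-[260,190])*[390/140,448/150]);u=P(d["scene"],X);print((u-[240,150])*[400/190,330/140]+[395,0])
E
```

```text
[[260.94731114 239.30571641]
 [264.50071824 287.51792133]]
[[704.55112842  63.88442772]
 [699.31804037  88.18946002]]
```

Projections agree with the image to a few mm, well within the bar's size. Pressing the bar.

Call:
carry_out(targets=[[-1,3,15,0,0,0,0],[-1,3,24,0,0,0,0],[-1,3,28,0,0,0,0],[-1,3,31,0,0,0,0],[-1,3,33,0,0,0,0]])

```text
time: 5.0
position: [0.4699, -0.1199, 0.0753]
orientation: [-3.14, -0.0, 1.438]
force: [-2.0, 1.4, 3.7]
gripper_width: -0.0005
grip_force: 1.4
```

Call:
carry_out(targets=[[0,0,1,0,0,0,0],[0,0,2,0,0,0,0],[0,0,3,0,0,0,0],[0,0,4,0,0,0,0],[0,0,4,0,0,0,0]])

```text
time: 5.5
position: [0.4707, -0.1207, 0.0713]
orientation: [3.141, -0.0, 1.437]
force: [-1.2, 1.0, 1.1]
gripper_width: -0.0002
grip_force: 0.8
```

Call:
carry_out(targets=[[0,0,1,0,0,0,0],[0,0,2,0,0,0,0],[0,0,3,0,0,0,0],[0,0,4,0,0,0,0],[0,0,4,0,0,0,0]])

```text
time: 6.0
position: [0.4709, -0.1209, 0.0709]
orientation: [3.141, 0.002, 1.437]
force: [-8.3, 2.8, 26.4]
gripper_width: 0.0003
grip_force: 13.2
```

The bar is at its stop (26 N, z = 0.071). I lift and cross to the square key, well above the round button.

Call:
carry_out(targets=[[0,0,-5,0,0,0,0],[0,0,-30,0,0,0,0],[0,0,-65,0,0,0,0],[0,0,-65,0,0,0,0]])

```text
time: 6.4
position: [0.4745, -0.1221, 0.1364]
orientation: [3.131, 0.002, 1.436]
force: [1.0, 0.1, -0.3]
gripper_width: -0.0002
grip_force: 0.0
```

```bash
python3 - <<'E'
from h import *
go([.4963,.0765,.13],1.439)
E
```

```text
from [ 0.4745 -0.1221  0.1364] [3.131e+00 2.000e-03 1.436e+00] t 6.4
shift mm [199.8  -5.1   6. ] rotvec [ 0.0104  0.0021 -0.0028]
```

Call:
carry_out(targets=[[45,0,0,0,0,0,0],[90,0,0,0,0,0,0],[135,-1,0,0,0,0,0],[175,-1,0,0,0,0,0],[199,-1,0,0,0,0,0]])

```text
time: 6.9
position: [0.496, 0.0804, 0.1318]
orientation: [3.141, -0.002, 1.441]
force: [-0.1, 0.1, -0.1]
gripper_width: 0.0
grip_force: 0.0
```

Call:
carry_out(targets=[[0,0,10,0,0,0,0],[0,0,20,0,0,0,0],[0,0,25,0,0,0,0],[0,0,25,0,0,0,0]])

```text
time: 7.3
position: [0.4949, 0.0741, 0.1055]
orientation: [-3.138, 0.002, 1.434]
force: [-0.2, -0.5, 0.7]
gripper_width: 0.0001
grip_force: 0.0
```

```bash
python3 - <<'E'
from h import *; import cv2
from workcell import snapshot
s=snapshot("side");w=snapshot("scene")
c=np.zeros((600,800,3),np.uint8); c[:448,:390]=cv2.resize(s["img"][190:340,260:400],(390,448),interpolation=cv2.INTER_CUBIC); c[:330,395:795]=cv2.resize(w["img"][150:290,240:430],(400,330),interpolation=cv2.INTER_CUBIC)
cv2.imwrite("pics/r3.png",c)
go([.4963,.0765,.11],1.439)
E
```

```text
from [0.496  0.075  0.1069] [-3.141e+00  1.000e-03  1.434e+00] t 7.4
shift mm [ 1.5  0.1 -3.1] rotvec [-0.0005  0.0007 -0.0046]
```

View pics/r3.png

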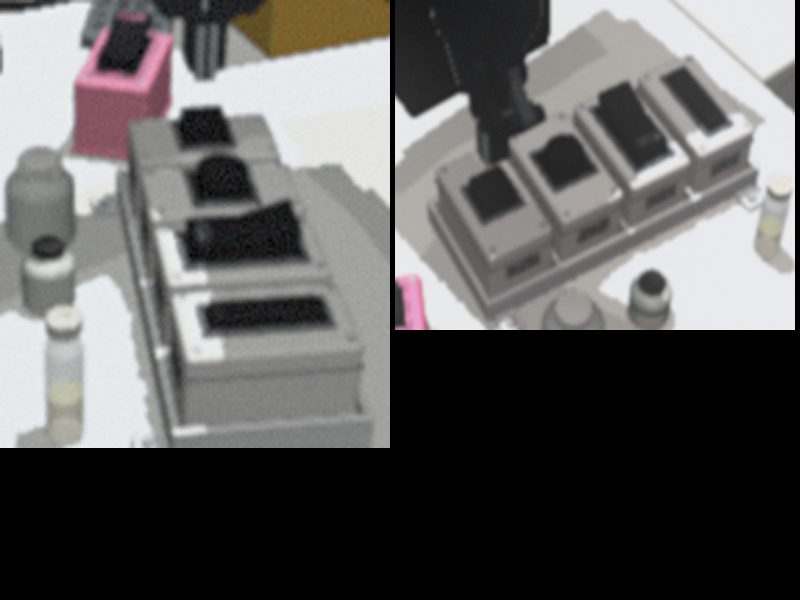

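The side half shows the rocker flipped (far end up, 285,215) and the bar down (265,312). The round button at (222,175) is still up, and the scene half shows the fingertips (493,155) above the square key (495,190). Pressing it now.

Call:
carry_out(targets=[[1,0,15,0,0,0,0],[1,0,24,0,0,0,0],[1,0,28,0,0,0,0],[1,0,31,0,0,0,0],[1,0,34,0,0,0,0]])

```text
time: 7.9
position: [0.496, 0.0771, 0.0735]
orientation: [-3.141, 0.001, 1.437]
force: [-2.6, -0.9, 3.3]
gripper_width: 0.0002
grip_force: 1.5
```

Call:
carry_out(targets=[[0,0,1,0,0,0,0],[0,0,2,0,0,0,0],[0,0,3,0,0,0,0],[0,0,4,0,0,0,0],[0,0,5,0,0,0,0]])

```text
time: 8.4
position: [0.4963, 0.0773, 0.0709]
orientation: [3.141, 0.002, 1.437]
force: [-8.3, -3.3, 24.6]
gripper_width: 0.0002
grip_force: 12.4
```

The square key is at its stop (25 N, z = 0.0709). Lifting clear.

Call:
carry_out(targets=[[0,0,-5,0,0,0,0],[0,0,-40,0,0,0,0],[0,0,-85,0,0,0,0],[0,0,-130,0,0,0,0],[0,0,-150,0,0,0,0]])

```text
time: 8.9
position: [0.4988, 0.0791, 0.2228]
orientation: [3.133, -0.003, 1.438]
force: [1.1, 0.2, -0.8]
gripper_width: 0.0
grip_force: 0.0
```

```bash
python3 - <<'E'
from h import *; import cv2
from workcell import snapshot
s=snapshot("side");w=snapshot("scene")
c=np.zeros((600,800,3),np.uint8); c[:448,:390]=cv2.resize(s["img"][190:340,260:400],(390,448),interpolation=cv2.INTER_CUBIC); c[:330,395:795]=cv2.resize(w["img"][150:290,240:430],(400,330),interpolation=cv2.INTER_CUBIC)
cv2.imwrite("pics/r4.png",c)
E
```

```text
(no output)
```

View pics/r4.png

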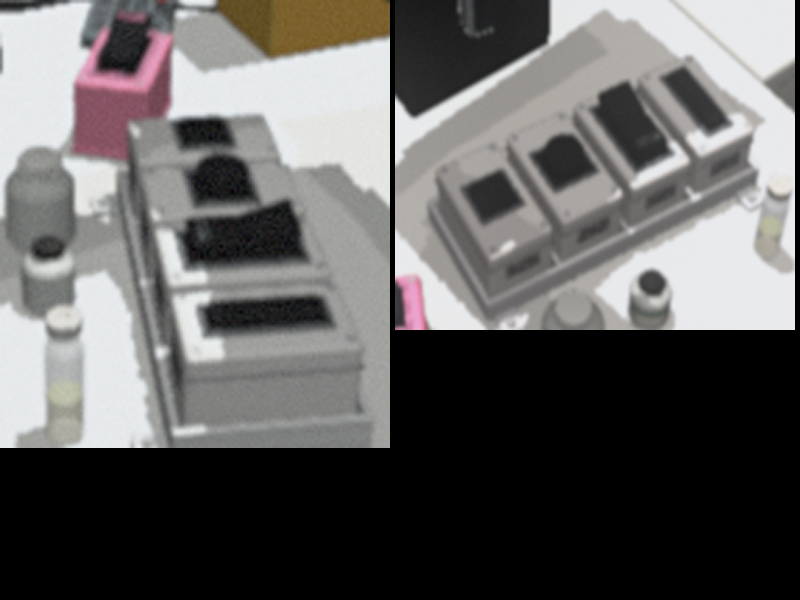

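The square key (203,133) and the bar (265,312) are down and the rocker is flipped (285,215). The round button (222,175) is still up, and the jars and vial have not moved.

```bash
python3 -c "
from workcell import ctrl
print(ctrl.hand_in())"
```

```text
the job is handed in; nothing more can be done
None
```

The job is handed in at about 9 s: rocker tipped on, then bar key and square key pressed to their stops in that order, with the round button left up and the jars and vial untouched; no verdict came back.

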